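# Open the safety-capped colourant jar

### The arm

A 6-joint arm with a two-finger parallel gripper is mounted at the origin on the work surface. World frame = base frame: x ahead of the robot, y to its left, z up, the work surface at z = 0. Lengths are in m, angles in degrees, forces in N, time in s.
With the tool pointing down it reaches from about 0.325 to 0.775 m from the base axis. Payload 5.5 kg.
Tool frame: the origin (TCP) lies at the centre of the arm's flange, where the gripper is bolted on; the fingertips stand 182 mm ahead of it and the grasp point (between the pads) lies 163 mm ahead of it; z points along the fingers, y is the line along which they close (so a half turn about z gives the same grasp; the last joint's range is limited). The gripper opens to 88 mm and grips with 3 to 60 N. Pads are 20 mm wide; open, the fingers measure 115 mm over their backs; the gripper's body (75 mm by 178 mm) begins 61 mm behind the grasp point.
Start: joints at [-80.082, 5.22, 70.514, -0, 104.267, -3.249], TCP at [0.137, -0.584, 0.405] pointing down, gripper open.
Joint ranges: [-164.24, 164.24], [-49.07, 125.15], [9.68, 141.18], [-86.29, 266.29], [3.28, 154.24], [-151.56, 151.56]. Speed limits (degrees/s): [147.25, 147.25, 172.46, 180, 180, 180].

### API

Orientations are given as [roll, pitch, yaw] about the fixed x, y, z axes, in that order (R = Rz(yaw) Ry(pitch) Rx(roll)).
In Python, from station import r gives the robot as it stands. The module is installed in compiled form; this text tells all that it offers. Calls block until the motion is done:
- r.reach(position, orientation): joint-space move of the TCP to a pose.
- r.servo_line(position, rotation=None, speed=0.15): straight line of the TCP; rotation=None keeps the orientation; speed is the mean speed in m/s.
- r.move_joints(angles): joint-space move.
- r.let_go() and r.grab(squeeze=None): open the fingers fully, or close them until they stop; squeeze is the grip in N (None keeps the last).
- r.wait(seconds).
- r.inverse_kinematics(position, orientation): joint angles nearest the present ones, or None.
- r.sense(): the state.
- r.snapshot(name): name is "scene" or "top" or "wrist"; returns a dict with "frame" (420x560x3 uint8, red, green, blue), "fx", "fy", "cx", "cy" (pixels), "R" (3x3) and "t" (3): a world point X has camera coordinates R X + t. Camera axes: x right, y down, z forward; pixel columns grow to the right and rows downward; lengths in m; the calibration is good to about 2 mm. A picture is of the moment at which its call begins. There is no depth.
A pose or a line that the arm cannot do raises r.IKError and nothing moves.
- r.hand_in(): hands the job in; it is judged then, once.
The state is a dict: "clock": time; "joints": joint angles; "joint_vel": joint speeds; "joint_torque": joint torques, N m; "tcp_pos": TCP position; "orientation": TCP orientation; "contact_force": force on the tool from outside, world axes, zero at the start; "torque": the same for the moment, N m; "opening": finger opening in m; "gripper_force": force on a finger pad.
Only numpy, scipy, OpenCV 4.12 (cv2) and the standard library are available. Lean on these libraries where they do the work, as an engineer would, in place of code of your own. Each camera call takes 0.05 s, during which the arm holds its last target. There are 200 camera calls.

### The job

I am about to weigh out some of the blue glaze colourant: open the jar with the blue safety cap. Grip the cap, push it down, twist it anticlockwise until it comes free and lift it straight off, leaving the jar standing in its pocket in the wooden rack and everything else on the bench undisturbed. Finish while still gripping the cap, held level about 10 cm above the jar's open mouth so that it can go straight back on: do not put it down or let go.

Things in the scene. Friction and masses are not known exactly. Their poses are not given: they have to be found in the camera images.
- cap_centre (a point): centre (half-way up) of the target jar's blue push-and-turn cap: a ribbed upright cylinder 57 mm across, 30 mm tall, about 50 g, z up, two white arrows on its flat top. Top 15 mm above this point. The jar's shoulder lies 19 mm below the skirt's lower edge; nothing beside the cap above it. At the start it is locked, its x axis along the jar's x axis. Clockwise, or unpressed, it does not turn.
- cap_liner (a joint): how far the spring liner inside the cap is pushed in (m): 0 when locked at rest (5 N), 0.003 at 11 N, bottoms at 0.0045 (14 N), -0.001 when off. To open, keep the cap at least 3 mm down over the first 40 degrees of an anticlockwise turn (seen from above). From 40 to 85 degrees, best at 60, it is free to lift straight off; at 85 it meets a stop. Pulled while locked it lifts the jar too.
- jar_mouth (a point): centre of the rim of the target jar's neck, on the jar's axis, 128 mm above the jar's underside and 4 mm above the centre of the locked cap; axes as jar. The neck is 38 mm across with a 32 mm opening and three locking lugs under the cap.
- jar: the target jar, white plastic with a blue swatch on its label and the blue cap: square body 80 x 80 x 90 mm, upright, 0.4 to 0.8 kg, loose in a pocket of the rack which keeps it from turning. Origin at the centre of its underside, z up, x and y across its faces. It may stand in any of the three pockets.
- rack: fixed hardwood block 120 x 360 x 40 mm (x, y, z) with three square pockets 83 mm wide and 28 mm deep in a row along its y axis, 115 mm apart. Origin at the centre of its underside; the pocket floors are 12 mm above it.
- jar_green_cap (a point): centre of the green cap of a neighbouring jar of the same size in the rack (cap 57 mm across, top 15 mm above this point); leave it alone
- jar_rust_cap (a point): centre of the rust-brown cap of the other neighbouring jar of the same size in the rack; leave it alone
- bowl: white bowl, 124 mm across, 50 mm tall, standing on a bench scale; origin at the centre of its underside; leave it alone
- scoop: small steel scoop, 130 mm long, lying on the bench; leave it alone
- crock: terracotta crock, 98 mm across, with modelling tools standing in it up to 240 mm high; origin at the centre of its underside; leave it alone
- sponge: yellow sponge 110 x 70 x 42 mm on the bench; origin at the centre of its underside; leave it alone
- tiles: plywood stand 80 x 200 mm with five glazed test tiles, 83 mm tall; origin at the centre of its underside; leave it alone
- vase: white vase 112 mm across and 145 mm tall on a banding wheel 72 mm high; origin at the centre of its underside; leave it alone
Not all that is in view belongs to the job. Of the things that look like the part that bears cap_centre, the middle-sized one is meant.

How it is judged (in metres and radians):
On the way, in this order (a step that is already met when the one before it is completed fails the run):
1. the cap is pushed down against its spring, at least 2 mm (z of cap_centre in the frame of jar_mouth below -0.006 m), for 0.05 s.
2. still on the neck, the cap is turned free, at least 35 degrees from its locked position (angle between the x axis of cap_centre and the x axis of jar_mouth, either way round above 0.6 rad and z of cap_centre in the frame of jar_mouth below 0.004 m), for 0.05 s.
At the end, for the whole second after the job is handed in: The blue cap is gripped by the fingers and still, level within 11 degrees, its centre 70 to 160 mm above the jar's rim and within 30 mm of being straight over it, not touching the jar, which stands upright (within 3.5 degrees) on the floor of its pocket (within 3 mm) (horizontal distance between cap_centre and jar_mouth below 0.03 m and z of cap_centre in the frame of jar_mouth between 0.07 and 0.16 m and angle between cap_centre's own z axis and vertical below 0.2 rad and contact force between cap and the fingers above 1 N and contact force between cap and jar below 0.05 N and linear speed of cap below 0.02 m/s and z of jar in the frame of rack between 0.008 and 0.015 m and angle between jar's own z axis and vertical below 0.06 rad); the arm keeps its last pose, push and grip.
It fails at once if the jar is lifted out of its pocket (more than 10 mm) or tipped over 0.15 rad (z of jar in the frame of rack above 0.022 m or angle between jar's own z axis and vertical above 0.15 rad).
It fails at once if a neighbouring jar is moved more than 15 mm (distance of any of jar_green_cap, jar_rust_cap from where it was at the start of the episode above 0.015 m).
It fails at once if the bowl, scoop, crock, sponge, tile stand or vase is moved more than 20 mm (distance of any of bowl, scoop, crock, sponge, tiles, vase from where it was at the start of the episode above 0.02 m).
It also fails if it takes over 40 s, if anything falls off the work surface, if the arm or the gripper's body presses on something with over 40 N, if the wrist force passes 120 N, or if a joint passes its speed limit or range.

## Working session

There is one attempt and no reset: what is moved stays moved. The work goes in short steps, each a Python script; the robot and the scene stay as the last script left them, time stands still between calls to the robot, and variables do not carry over. Pictures are saved under pics/ and viewed, at most 10 in all, crops included, and the job is handed in when it is done.

```bash
mkdir -p pics; python3 - <<'E'
from station import r
import cv2,pickle
d={}
for n in("scene","top","wrist"):
    s=r.snapshot(n);d[n]=s;cv2.imwrite(f"pics/{n}.png",s["frame"][:,:,::-1])
    print(n,s["fx"],s["cx"],s["cy"],s["R"],s["t"])
pickle.dump(d,open("snap.pkl","wb"))
s=r.sense();print(s)
E
```

```text
scene 447.5366906556668 282.76289477220615 212.28519227793507 [[ 0.17717747  0.9839648   0.02052828]
 [ 0.56116891 -0.08386748 -0.82344138]
 [-0.80851568  0.15741509 -0.56702988]] [-0.09505341 -0.23127391  1.5567883 ]
top 415.74381091768623 274.686496972463 207.2276604631895 [[ 0.04389228 -0.99903386  0.00219242]
 [-0.97696308 -0.04338116 -0.20895269]
 [ 0.20884592  0.0070295  -0.97792329]] [0.00299063 0.58320785 1.19330642]
wrist 297.64421039422007 283.8667236408862 210.59591966963976 [[ 0.22842443 -0.97355699 -0.00301011]
 [-0.94063242 -0.2214946   0.25719795]
 [-0.25106358 -0.05591888 -0.96635405]] [-0.59848944 -0.03158345  0.39106414]
{'clock': 0.15, 'joints': array([-8.00817449e+01,  5.25462793e+00,  7.05658018e+01, -8.18883975e-04,
        1.04268910e+02, -3.24649154e+00]), 'joint_vel': array([ 0.05049295, -0.08665311, -0.20557847, -0.05821904,  0.0241657 ,
        0.10149246]), 'joint_torque': array([-8.49619009e-04, -4.47045422e+01, -4.06909525e+01,  6.96640159e-02,
        2.74556607e-02, -1.04426972e-04]), 'tcp_pos': array([ 0.13667746, -0.58427391,  0.40375375]), 'orientation': array([-1.79910759e+02, -4.26679766e-03,  1.31645421e+01]), 'contact_force': array([ 0.17461969, -0.4466415 , -0.17464758]), 'torque': array([ 0.04415158, -0.01672869,  0.00394538]), 'gripper_force': 0.0, 'opening': 0.08798170947207676}
```

View pics/scene.png

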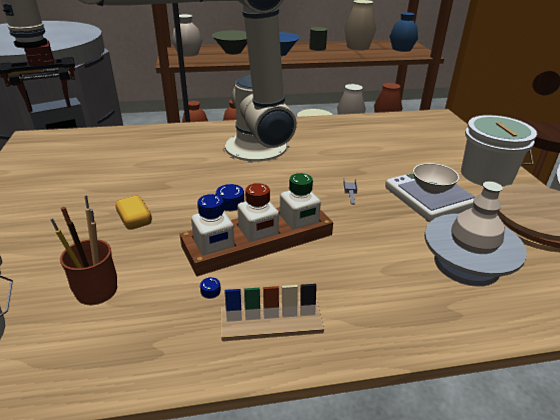

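View pics/top.png

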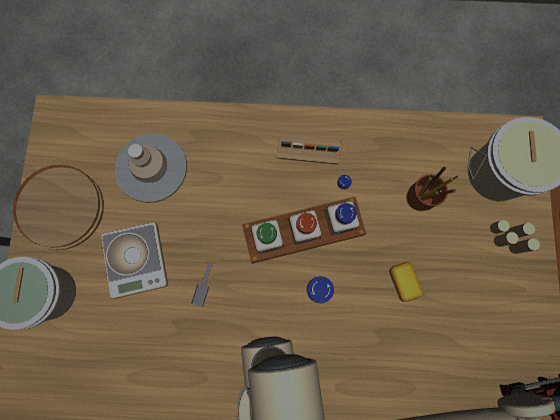

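Candidates in the top view are a blue cap on the jar in the rack (345,213), a larger blue lidded item on the bench (320,289) and a small blue cap (344,182). I choose the one in the rack because it is middle-sized and sits on a jar. Next I'll check it in a crop and measure it.

```bash
cat > h.py <<'E'
import numpy as np,cv2
def ray(s,u,v):
    R,t=np.array(s["R"]),np.array(s["t"]);d=R.T@[(u-s["cx"])/s["fx"],(v-s["cy"])/s["fy"],1]
    return -R.T@t,d/np.linalg.norm(d)
def onz(s,u,v,z):
    o,d=ray(s,u,v);return o+d*(z-o[2])/d[2]
def blobs(s,h0,h1,smin=150,vmin=50,amin=40):
    m=cv2.inRange(cv2.cvtColor(s["frame"],cv2.COLOR_RGB2HSV),(h0,smin,vmin),(h1,255,255))
    n,_,st,c=cv2.connectedComponentsWithStats(m)
    return [(*st[i],*c[i].round(1)) for i in range(1,n) if st[i][4]>amin]
def tri(a,b):
    (o,d),(p,e)=a,b;A=np.c_[d,-e];k=np.linalg.lstsq(A,p-o,rcond=None)[0]
    x,y=o+k[0]*d,p+k[1]*e;return (x+y)/2,np.linalg.norm(x-y)
E
python3 - <<'E'
from h import *
import pickle
d=pickle.load(open("snap.pkl","rb"))
for n in("scene","top"):
    for c,h in dict(blue=(110,130),green=(50,85),red=(3,9)).items():
        for b in blobs(d[n],*h):
            print(n,c,*map(float,b), onz(d[n],b[5],b[6],.136).round(4))
a=d["top"]["frame"][170:310,240:400,::-1];b=d["scene"]["frame"][165:305,170:330,::-1]
cv2.imwrite("pics/crop.png",np.vstack([cv2.resize(x,None,fx=2.1,fy=2.1,interpolation=3) for x in(a,b)]))
E
```

```text
scene blue 198.0 184.0 46.0 24.0 496.0 220.5 196.0 [ 0.5227 -0.1466  0.136 ]
scene blue 201.0 278.0 19.0 13.0 174.0 209.8 284.2 [ 0.8117 -0.184   0.136 ]
scene green 290.0 173.0 22.0 12.0 158.0 300.7 179.1 [0.4737 0.0535 0.136 ]
scene red 375.0 83.0 27.0 29.0 561.0 389.0 97.7 [-0.0409  0.4845  0.136 ]
scene red 188.0 101.0 11.0 5.0 46.0 193.0 103.1 [-0.0737 -0.2003  0.136 ]
scene red 224.0 107.0 12.0 13.0 129.0 230.0 113.6 [ 0.0335 -0.0847  0.136 ]
scene red 189.0 108.0 18.0 14.0 184.0 196.9 115.0 [ 0.0316 -0.1896  0.136 ]
scene red 246.0 183.0 24.0 13.0 203.0 257.5 189.4 [ 0.5063 -0.0583  0.136 ]
scene red 80.0 240.0 10.0 10.0 62.0 85.2 244.1 [ 0.6604 -0.4198  0.136 ]
scene red 61.0 240.0 50.0 30.0 281.0 91.0 255.7 [ 0.6987 -0.4028  0.136 ]
scene red 264.0 290.0 15.0 18.0 221.0 270.5 298.5 [ 0.8632 -0.0831  0.136 ]
top blue 338.0 175.0 13.0 13.0 103.0 344.3 181.1 [ 0.6522 -0.1684  0.136 ]
top blue 336.0 204.0 20.0 19.0 238.0 345.8 212.8 [ 0.5594 -0.1735  0.136 ]
top blue 308.0 277.0 26.0 26.0 432.0 320.0 289.4 [ 0.3437 -0.105   0.136 ]
top red 297.0 213.0 20.0 20.0 255.0 306.3 222.7 [ 0.5261 -0.0626  0.136 ]
```

View pics/crop.png

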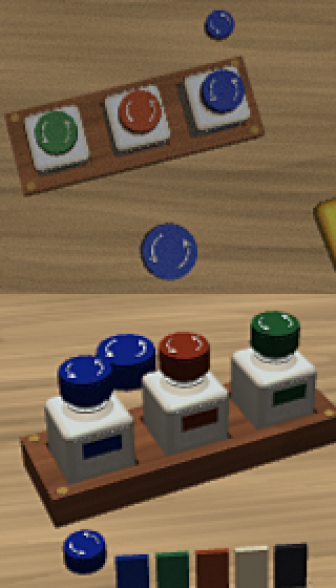

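The crop confirms it: the mid-sized blue cap sits on the white jar with the blue swatch, at the end pocket of the rack (top 345,213), and the big and small loose caps lie on the bench. I'll hover over it and refine the position with the wrist camera.

```bash
python3 - <<'E'
from station import r
from h import *
import pickle
r.reach([.557,-.173,.44],[180,0,40])
r.wait(.3)
out={}
for n in("wrist","top","scene"):
    s=r.snapshot(n);out[n]=s;cv2.imwrite(f"pics/{n}2.png",s["frame"][:,:,::-1])
    for b in blobs(s,110,130): print(n,*map(float,b), onz(s,b[5],b[6],.136).round(4), onz(s,b[5],b[6],.151).round(4))
pickle.dump(out,open("snap2.pkl","wb"))
s=r.sense();print(s["clock"],s["tcp_pos"],s["orientation"],s["joints"],s["contact_force"])
E
```

```text
wrist 389.0 0.0 24.0 27.0 240.0 400.6 12.2 [ 0.7479 -0.1406  0.136 ] [ 0.7406 -0.1399  0.151 ]
wrist 340.0 98.0 34.0 35.0 815.0 356.8 114.9 [ 0.6646 -0.1692  0.136 ] [ 0.6617 -0.167   0.151 ]
wrist 254.0 176.0 59.0 60.0 2447.0 283.2 205.6 [ 0.5562 -0.1725  0.136 ] [ 0.5591 -0.1702  0.151 ]
wrist 130.0 249.0 44.0 41.0 883.0 148.0 266.0 [ 0.416  -0.1063  0.136 ] [ 0.4263 -0.1074  0.151 ]
top 338.0 175.0 8.0 12.0 54.0 341.8 179.8 [ 0.6558 -0.1612  0.136 ] [ 0.6514 -0.1588  0.151 ]
scene 198.0 184.0 46.0 26.0 501.0 220.4 196.1 [ 0.5231 -0.1468  0.136 ] [ 0.5468 -0.1475  0.151 ]
scene 200.0 278.0 20.0 13.0 175.0 209.8 284.2 [ 0.8117 -0.184   0.136 ] [ 0.8276 -0.1837  0.151 ]
scene 226.0 293.0 14.0 17.0 184.0 232.7 300.8 [ 0.8584 -0.1475  0.136 ] [ 0.8731 -0.1481  0.151 ]
2.7167 [ 0.55696651 -0.17314257  0.43997718] [-1.79998635e+02 -1.46183193e-04  3.99888202e+01] [-2.06108307e+01  3.20511728e+00  6.90321824e+01  8.37586322e-04
  1.07763818e+02  2.94006047e+01] [-0.83330513 -0.10905195  0.42927002]
```

View pics/wrist2.png

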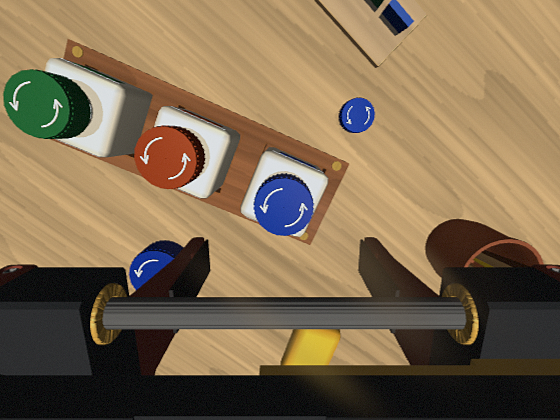

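The wrist view shows the blue cap clearly at (284,205), top face about 59 px across. I'll cross-check its height against the top view.

```bash
python3 - <<'E'
from h import *
import pickle
a=pickle.load(open("snap.pkl","rb"));b=pickle.load(open("snap2.pkl","rb"))["wrist"]
print(tri(ray(b,283.5,205.5),ray(a["top"],345.8,212.8)))
print(tri(ray(b,283.5,205.5),ray(a["scene"],209.5,200.5)))
R=np.array(b["R"]);print("cam",-R.T@np.array(b["t"]),"axis",R[2])
f=b["frame"];h=cv2.cvtColor(f,cv2.COLOR_RGB2HSV)
for v in(50,90,110):
  for x in blobs(b,105,135,80,v,300): print(v,*map(float,x))
print(h[195:225:6,260:312:8,:].tolist()[2])
# red and green tops for rack yaw
for c in((50,85),(3,9)):
  for x in blobs(b,*c,130,50,600): print(c,*map(float,x),onz(b,x[5],x[6],.151))
print(onz(a["top"],345.8,212.8,.149),onz(a["top"],306.3,222.7,.149))
E
```

```text
(array([ 0.55788355, -0.17184417,  0.14350521]), np.float64(0.0007188138986958613))
(array([ 0.5588418 , -0.17150131,  0.14908163]), np.float64(0.0017825552582102274))
cam [ 0.61088074 -0.12797894  0.42054614] axis [-0.19753397 -0.16403108 -0.96647511]
50 340.0 98.0 35.0 35.0 852.0 357.0 114.9
50 254.0 176.0 60.0 60.0 2546.0 283.3 205.7
50 129.0 249.0 46.0 41.0 935.0 148.1 266.1
90 340.0 98.0 35.0 35.0 816.0 357.5 114.6
90 254.0 177.0 60.0 59.0 2499.0 283.2 206.1
90 129.0 250.0 45.0 40.0 884.0 147.5 266.3
110 342.0 98.0 33.0 35.0 808.0 357.6 114.7
110 254.0 177.0 60.0 59.0 2469.0 283.2 206.3
110 129.0 250.0 45.0 40.0 862.0 147.4 266.3
[[108, 11, 228], [113, 225, 136], [113, 194, 158], [113, 188, 145], [113, 187, 157], [98, 10, 203], [114, 174, 158]]
(50, 85) 4.0 70.0 66.0 69.0 3125.0 36.8 103.4 [0.49253813 0.04929223 0.151     ]
(3, 9) 134.0 126.0 66.0 63.0 2896.0 166.0 156.9 [ 0.52606897 -0.06102146  0.151     ]
(3, 9) 433.0 220.0 110.0 48.0 1337.0 485.8 244.0 [ 0.65551771 -0.34438624  0.151     ]
[ 0.55674669 -0.1712868   0.149     ] [ 0.52377435 -0.0616977   0.149     ]
```

```bash
cat >> h.py <<'E'
def p(r,l=""):
    s=r.sense();print(l,round(s["clock"],2),s["tcp_pos"].round(4),s["orientation"].round(1),"F",s["contact_force"].round(1),"T",s["torque"].round(2),"op",round(s["opening"],4),"g",round(s["gripper_force"],1));return s
E
python3 - <<'E'
from station import r
from h import *
p(r,"0")
r.servo_line([.558,-.171,.36]);p(r)
r.servo_line([.558,-.171,.298],speed=.06);r.wait(.3);p(r,"down")
r.grab(8);r.wait(.3);p(r,"g8")
r.grab(50);r.wait(.3);p(r,"g50")
E
```

```text
0 2.72 [ 0.557  -0.1731  0.44  ] [-180.   -0.   40.] F [-0.8 -0.1  0.4] T [ 0.01  0.01 -0.02] op 0.0877 g 0.0
 3.4 [ 0.5581 -0.171   0.361 ] [179.9  -0.   40. ] F [-0.1  0.   0.4] T [-0.08 -0.02  0.01] op 0.088 g 0.0
down 4.88 [ 0.558  -0.171   0.2983] [180.  -0.  40.] F [-0.1 -0.2 -0.3] T [-0.07 -0.02 -0.01] op 0.0878 g 0.0
g8 5.78 [ 0.5581 -0.1711  0.298 ] [180.  -0.  40.] F [ 1.9 -2.5  0.1] T [-0.35 -0.36  0.04] op 0.0559 g 8.0
g50 6.29 [ 0.558  -0.171   0.2981] [180.  -0.  40.] F [ 2.  -1.7 -0.6] T [-0.44 -0.5  -0.02] op 0.0559 g 50.0
```

Grip is well centred, opening 56 mm, with only about 3 N of lateral force. Pressing next.

```bash
python3 - <<'E'
from station import r
from h import *
z=.298
while z>.290:
    z-=.001;r.servo_line([.558,-.171,z],speed=.02);r.wait(.1);s=p(r,f"{z:.3f}")
    if s["contact_force"][2]>20: break
r.wait(.3);p(r,"hold")
E
```

```text
0.297 6.64 [ 0.558  -0.1711  0.2979] [179.9  -0.   40. ] F [ 1.8 -2.9  5.3] T [-0.47 -0.22  0.02] op 0.0558 g 50.0
0.296 6.99 [ 0.5581 -0.1712  0.2971] [179.9  -0.   40. ] F [ 1.  -2.9  7. ] T [-0.49 -0.21 -0.01] op 0.0555 g 50.0
0.295 7.34 [ 0.558  -0.1712  0.2964] [179.9  -0.   40. ] F [ 0.4 -3.3  7.6] T [-0.45 -0.13 -0.02] op 0.0556 g 50.0
0.294 7.69 [ 0.558  -0.1712  0.2957] [179.9  -0.   40. ] F [-1.4 -3.   9.1] T [-0.42  0.1   0.01] op 0.0561 g 50.0
0.293 8.04 [ 0.558  -0.1712  0.2951] [ 1.799e+02 -1.000e-01  4.000e+01] F [-0.3 -2.7 10. ] T [-0.38  0.12  0.07] op 0.0555 g 50.0
0.292 8.39 [ 0.558  -0.1712  0.2944] [ 1.799e+02 -1.000e-01  4.000e+01] F [-0.3 -2.5 11.2] T [-0.38  0.16 -0.01] op 0.0558 g 50.0
0.291 8.74 [ 0.558  -0.1712  0.2937] [ 1.798e+02 -1.000e-01  4.000e+01] F [-2.1 -2.3 12.3] T [-0.35  0.25 -0.01] op 0.0554 g 50.0
0.290 9.09 [ 0.5579 -0.1711  0.2933] [ 1.798e+02 -1.000e-01  4.000e+01] F [-3.3 -1.6 15.5] T [-0.34  0.45  0.02] op 0.0556 g 50.0
hold 9.39 [ 0.5579 -0.1711  0.2933] [ 1.798e+02 -1.000e-01  4.000e+01] F [-2.5 -1.5 15.8] T [-0.24  0.47  0.04] op 0.0555 g 50.0
```

The liner has bottomed at 15.8 N. I'll hold a slightly higher push and twist anticlockwise, checking each step.

```bash
python3 - <<'E'
from station import r
from h import *
r.servo_line([.558,-.171,.2885],speed=.02);p(r,"press")
for y in (50,60,70,80,90,100):
    r.reach([.558,-.171,.2885],[180,0,y]);r.wait(.15);s=p(r,y)
    if s["contact_force"][2]<11: print("lost push");break
E
```

```text
press 9.64 [ 0.5578 -0.1711  0.2933] [ 1.798e+02 -1.000e-01  4.000e+01] F [-5.  -1.2 20.2] T [-0.13  0.92  0.03] op 0.0559 g 50.0
50 10.08 [ 0.5581 -0.1709  0.2932] [ 1.797e+02 -1.000e-01  5.000e+01] F [-4.   0.2 19.7] T [-0.12  0.56  0.23] op 0.0557 g 50.0
60 10.53 [ 0.5582 -0.1709  0.2932] [ 1.797e+02 -1.000e-01  6.000e+01] F [-2.4  0.6 18.9] T [-0.09  0.41  0.13] op 0.0557 g 50.0
70 10.97 [ 0.5582 -0.1707  0.2933] [179.7  -0.   70. ] F [-2.5  0.1 19.7] T [0.09 0.39 0.08] op 0.0557 g 50.0
80 11.41 [ 0.5582 -0.1707  0.2933] [179.7   0.   80. ] F [-2.5  0.6 19.1] T [0.   0.45 0.16] op 0.0556 g 50.0
90 11.85 [ 0.5581 -0.1705  0.2933] [179.7   0.   90. ] F [-3.8  1.4 19.9] T [0.15 0.57 0.15] op 0.0559 g 50.0
100 12.29 [ 0.5581 -0.1706  0.2933] [1.797e+02 1.000e-01 1.000e+02] F [-4.1  0.7 19.5] T [0.08 0.58 0.12] op 0.0554 g 50.0
```

Torque stayed low at about 0.15 N·m, so slip is unlikely. I'll lift a little while watching the pull force: the cap weighs about 0.5 N, while a jar still attached would pull 4–8 N.

```bash
python3 - <<'E'
from station import r
from h import *
r.wait(.1)
for z in (.292,.295,.297,.299,.301,.303,.305):
    r.servo_line([.558,-.1707,z],[180,0,100],speed=.03);r.wait(.1);s=p(r,z)
    if s["contact_force"][2]<-3.5: print("STOP");break
im=r.snapshot("scene")["frame"][120:300,140:360,::-1];w=r.snapshot("wrist")["frame"][:,:,::-1]
cv2.imwrite("pics/lift.png",np.vstack([cv2.resize(im,(400,327)),cv2.resize(w,(400,270))]))
E
```

```text
0.292 12.76 [ 0.5582 -0.1706  0.2947] [1.798e+02 1.000e-01 1.000e+02] F [ 0.5 -1.9 11.3] T [-0.25 -0.02  0.08] op 0.0556 g 50.0
0.295 13.11 [ 0.5582 -0.1707  0.2967] [1.799e+02 1.000e-01 1.000e+02] F [ 2.1 -1.6  8.5] T [-0.35 -0.32  0.05] op 0.0557 g 50.0
0.297 13.46 [ 0.5583 -0.1706  0.2978] [179.9   0.  100. ] F [ 3.  -2.3  7.3] T [-0.38 -0.57  0.07] op 0.0557 g 50.0
0.299 13.81 [ 0.5579 -0.1705  0.2987] [-1.8e+02 -1.0e-01  1.0e+02] F [0.7 0.7 4. ] T [-0.06 -0.12  0.03] op 0.0552 g 50.0
0.301 14.16 [ 0.5579 -0.1706  0.3002] [-1.799e+02 -1.000e-01  1.000e+02] F [ 0.2  0.2 -0.1] T [-0.02 -0.06 -0.03] op 0.0555 g 50.0
0.303 14.51 [ 0.558  -0.1707  0.303 ] [180.   0. 100.] F [ 0.3  0.3 -1.1] T [-0.06 -0.07 -0.04] op 0.0559 g 50.0
0.305 14.86 [ 0.558  -0.1707  0.305 ] [180.   0. 100.] F [ 0.3 -0.4 -1.3] T [-0.04 -0.09  0.01] op 0.0559 g 50.0
```

View pics/lift.png

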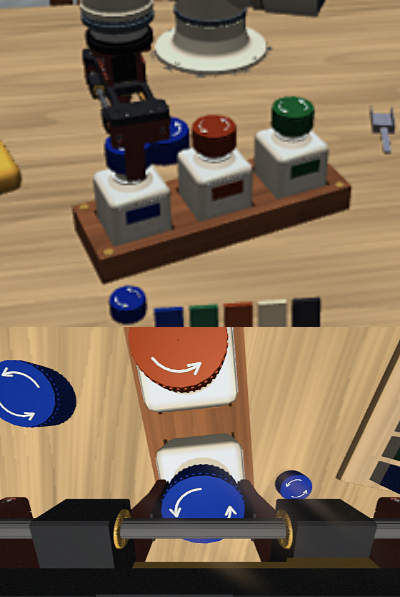

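The pull is only about 1 N, the jar is still seated and the cap is in the fingers, so it is free. I'll lift the rest of the way to about 100 mm above the rim.

```bash
python3 - <<'E'
from station import r
from h import *
r.servo_line([.558,-.1707,.32],[180,0,100],speed=.03);p(r)
r.servo_line([.558,-.1707,.402],[180,0,100],speed=.05);r.wait(.8);p(r)
im=r.snapshot("scene")["frame"][80:300,120:380,::-1];w=r.snapshot("wrist")["frame"][:,:,::-1]
cv2.imwrite("pics/end.png",np.vstack([cv2.resize(im,(380,322)),cv2.resize(w,(370,278)) if 0 else cv2.resize(w,(380,270))]))
E
```

```text
15.61 [ 0.558  -0.1707  0.32  ] [180.   0. 100.] F [-0.3  0.7 -0.8] T [-0.07 -0.05  0.  ] op 0.0555 g 50.0
 18.2 [ 0.558  -0.1707  0.402 ] [180.  -0. 100.] F [-0.1  0.4 -0.6] T [-0.06 -0.11  0.01] op 0.0552 g 50.0
```

View pics/end.png

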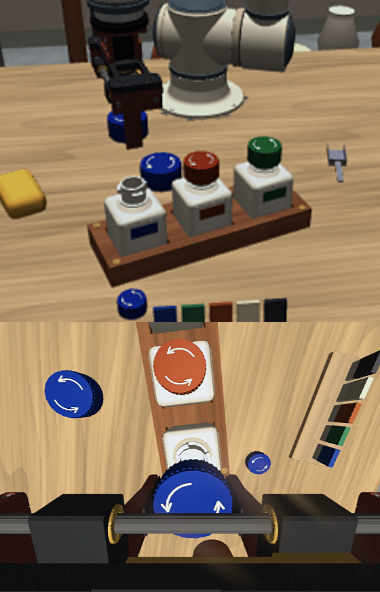

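The jar stands open in its pocket with its neck bare at (132,190), and the cap is held level above it at (127,122). Handing in.

```bash
python3 -c "
from station import r
print(r.hand_in())"
```

```text
the job is handed in; nothing more can be done
None
```

The blue-capped jar is open and handed in: I pushed the cap down, turned it 60° anticlockwise and lifted it off. The gripper now holds it level about 10 cm above the mouth, with the jar still in its pocket and nothing else visibly moved; the hand-in returned no verdict.

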